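Clamp a tube offcut in the cam jig

TASK

Take the square-tube offcut off the sloping rack, lay it lengthwise in the grey jig between the cam and the spring stop, flat on the plate and against both locating pins. Then pull the red cam lever round just until the cam has taken up the gap and pressed the tube on the spring pad so that about half of the green band shows behind the blue stop, never until red shows, and let go. Leave the other things where they are.

Things in the scene. Friction and masses are not known exactly. Their poses are not given: they have to be found in the camera images.
- tube_center (a point): centre of the dark square-tube offcut, 40x40 mm, 84 mm long, 0.32 kg (hollow look). Its own y axis runs along the tube, x and z across it, square to its faces. At the start the tube lies crosswise on the sloping rack, its top face (own +z) leaning back 32 degrees towards the rack's front
- tube_rack: fixed plywood rack; origin on the table under its centre, x uphill (to the back), y along the tube. Its board rises 32 degrees to +x, is 56 mm long and 96 mm wide, its top centre 75 mm above the table; there the tube's underside rests, its lower side against two steel lips (14 mm wide and high, 32 mm either side of the middle); a finger passes between the lips
- jig: fixed grey jig, plate 130 (x) by 270 mm (y), top 12 mm above the table; origin on the table under the middle of the bed, where the tube is to lie along y. Two steel pins (12 mm across, 29 mm tall) at x = +26, y = -30 and +30 mm: against both, the tube's centre line is at x = 0, its centre 32 mm above the table. Cam lever at the -y end, blue spring stop at the +y end
- pad_face (a point): middle of the face of the stop's round spring pad (28 mm across), 32 mm above the table; faces the cam. The stop is set anew each time: with the lever at 0 the space between cam and pad is 8 to 13.5 mm longer than the tube
- pad (a joint): how far the spring pad is pushed in, m: 0 free, end of travel 0.012, 2 N per mm. As it goes in, the tail of its pin comes out of the back of the blue stop block by as much: first a green band 8 mm long, then red
- cam_lever (a joint): red cam lever, rad: 0 open, grows clockwise from above (knob swings from the back round the outside towards the robot), limit 2.1. Its eccentric steel disc (52 mm across, 20 to 40 mm above the table) bears on the tube's end; its rim moves to the stop by 15 mm x (1 - cos angle). Stays where left; needs 0.3 N m, up to 0.6 when clamping
- lever_knob (a point): middle of the lever's upright black knob, 20 mm across, from 54 to 90 mm above the table (centre 72), 90 mm from the pivot. The red lever bar runs from pivot to knob, 14 mm wide, 44 to 54 mm above the table. At angle 0 the bar points 30 degrees from the jig's +x towards -y
- cam_pivot (a point): point on the cam's upright axis, 54 mm above the table, at x = +10, y = -59 mm in the jig. The disc's centre is 15 mm off this axis; with the lever at 0 its rim is 11 mm from the axis on the stop's side, at y = -48 mm in the jig
- gas_cup: copper gas cup 23 mm across, 45 mm tall, standing behind the jig; loose, not to be disturbed; origin under its centre
- big_nut: dark hexagon nut 35x39x19 mm, behind the jig; loose, not to be disturbed; origin under its centre
- tape: yellow tape measure 63x97x37 mm; loose, not to be disturbed; origin under its centre
- marker: yellow paint marker 131 mm long, lying; loose, not to be disturbed; origin under its centre
Mind the look-alikes: they are no part of the job. Of the things that look like the part that bears tube_center, the largest one is meant.

How it is judged:
By the outcome, as a careful person would: the job done as asked, in the order asked, and still so for the second after the job is handed in, with the robot touching nothing.
It also fails if it takes over 58 s, if anything falls off the work surface, if the arm or the gripper's body presses on something with over 40 N, if the wrist force passes 120 N, or if a joint passes its speed limit or range.

ROBOT

A 7-joint arm with a two-finger parallel gripper is mounted at the origin on a cart in front of the work surface, level with it; the furniture and walls round the work are solid. World frame = base frame: x ahead of the robot, y to its left, z up, the work surface at z = 0. Lengths are in m, angles in degrees, forces in N, time in s.
With the tool pointing down it reaches from about 0.425 to 0.875 m from the base axis. Payload 4.7 kg.
Tool frame: the origin (TCP) lies midway between the tips of the shut fingers; the grasp point (between the pads) lies 19 mm behind it; z points along the fingers, y is the direction in which the jaws open and shut (so a half turn about z gives the same grasp; the last joint's range is limited). The gripper opens to 87 mm and grips with 3 to 60 N. Pads are 19 mm wide; open, the fingers measure 117 mm over their backs; the gripper's body (75 mm by 190 mm) begins 51 mm behind the grasp point.
Start: joints at [0.808, 18.392, -4.016, 83.108, 1.295, 78.541, -3.26], TCP at [0.65, -0, 0.223] pointing down, gripper open.
Joint ranges: [-163.93, 163.93], [-17.29, 119.83], [-79.2, 71.16], [3.27, 140.29], [-89.18, 269.18], [5.43, 117.66], [-154.24, 154.24]. Speed limits (degrees/s): [147.25, 147.25, 180, 180, 180, 180, 180].

INTERFACE

Orientations are given as [roll, pitch, yaw] about the fixed x, y, z axes, in that order (R = Rz(yaw) Ry(pitch) Rx(roll)).
In Python, from cell import env gives the robot as it stands. The module is installed in compiled form; this text tells all that it offers.
- The arm moves only by the tool servo_tool, never from a script. Its argument "plan" is a list of rows, each a list of 3 entries, a list of its own where there are three numbers: the opening, from 0 (shut) to 1 (fully open), then the shift along the tool's x, y, z in cm, then the turn, a rotation vector about the tool's x, y, z in degrees. A call has 1 to 20 rows; each row shifts and turns the pose as measured when the row begins, along the tool's axes as they then stand; what a row does not reach is not made up. A row lasts 1/12 s, in which the tool goes at most 41.7 mm and 7.16 degrees, less where a joint would pass 70% of its speed; a pose out of reach is approached as far as the arm can. A call is refused whole if a number of a shift passes 4.17 or a number of a turn 7.16, either way. A call with a gripper value outside its range is refused whole. The fingers move at their own pace and stop on an object; "force" is the grip in N (left out, the last holds). Time passes only in rows, so rows that do not move let the fingers close. It gives the time, the measured TCP pose, the force and the opening at its end, in the units of the state.
- env.get_obs(): the state, without advancing time (a new reading comes with each control period).
- env.read_camera(name): name is "scene" or "side" or "wrist"; returns a dict with "image" (400x640x3 uint8, blue, green, red), "fx", "fy", "cx", "cy" (pixels), "rvec" (rotation vector, rad) and "tvec" (3), from world to camera coordinates, as OpenCV has them; the wrist camera has in their place "T_tool_cam" (4x4, takes a point from camera to tool coordinates, whose origin is the TCP and whose axes are the flange's). Camera axes: x right, y down, z forward; pixel columns grow to the right and rows downward; lengths in m; the calibration is good to about 2 mm. A picture is of the moment at which its call begins: read the wrist's pose just before it. There is no depth.
- env.sign_off(): hands the job in, once; it reports no verdict.
The state is a dict: "time_s": time; "qpos": joint angles; "joint_velocities": joint speeds; "effort": joint torques, N m; "tool_pos": TCP position; "tool_rot": TCP orientation; "force": force on the tool from outside, world axes, zero at the start; "wrist_torque": the same for the moment, N m; "grip_width": finger opening in m.
Only numpy, scipy, OpenCV 4.12 (cv2) and the standard library are available. Lean on these libraries where they do the work, as an engineer would, in place of code of your own. Each camera call takes 0.05 s, during which the arm holds its last target. There are 200 camera calls.

## Working session

There is one attempt and no reset: what is moved stays moved. The work goes in short steps, Python scripts to look and compute and a tool call to move; the robot and the scene stay as the last step left them, time stands still between calls to the robot, and variables do not carry over. Pictures are saved under pics/ and viewed, about 8 in all and at most 12, crops included, and the job is handed in when it is done.

Besides the shell and the picture viewer there is one more tool, called after "Request:" as name(argument=value, ...), one argument or row to a line, values as JSON. servo_tool: Moves the arm, as the interface text tells. Its arguments: {"type":"object","properties":{"plan":{"type":"array"},"force":{"type":"number"}},"required":["plan"]}

```bash
mkdir -p pics
cat > h.py <<'E'
import numpy as np, cv2
from cell import env
from scipy.spatial.transform import Rotation as R
def cam(n):
    o=env.get_obs(); c=env.read_camera(n)
    if n=="wrist":
        T=np.eye(4); T[:3,:3]=toolR(o); T[:3,3]=o["tool_pos"]; C=T@np.array(c["T_tool_cam"])
    else:
        Rm=cv2.Rodrigues(np.array(c["rvec"],float))[0]; C=np.eye(4); C[:3,:3]=Rm.T; C[:3,3]=-Rm.T@np.array(c["tvec"],float).ravel()
    c["C"]=C; return c
def toolR(o):
    return R.from_euler("xyz",o["tool_rot"],degrees=True).as_matrix()
def ray(c,u,v):
    d=c["C"][:3,:3]@np.array([(u-c["cx"])/c["fx"],(v-c["cy"])/c["fy"],1]); return c["C"][:3,3],d
def onz(c,u,v,z):
    p,d=ray(c,u,v); return p+d*(z-p[2])/d[2]
def proj(c,P):
    q=np.linalg.inv(c["C"])@np.append(P,1); return np.array([c["fx"]*q[0]/q[2]+c["cx"],c["fy"]*q[1]/q[2]+c["cy"]])
def two(c1,p1,c2,p2):
    a,d=ray(c1,*p1); b,e=ray(c2,*p2); s=np.linalg.lstsq(np.c_[d,-e],b-a,rcond=None)[0]
    return (a+d*s[0]+b+e*s[1])/2, np.linalg.norm(a+d*s[0]-b-e*s[1])
E
python3 - <<'E'
from h import *
print(env.get_obs())
for n in("scene","side","wrist"):
    c=cam(n); cv2.imwrite(f"pics/{n}0.png",c["image"]); print(n,c["fx"],c["cx"],c["cy"],c["C"].round(3).tolist())
E
```

```text
{'time_s': 0.0, 'qpos': array([ 0.80880567, 18.43836373, -4.01439561, 83.17514762,  1.2960294 ,
       78.53850718, -3.26147647]), 'joint_velocities': array([ 0.02707983, -0.00871501, -0.00304205, -0.10842946, -0.0029456 ,
       -0.05495282,  0.01434367]), 'effort': array([-2.58547143e-04, -4.91284704e+01, -4.03903294e-01, -3.12526345e+01,
       -6.40594075e-02,  4.37659642e-02,  1.61017233e-04]), 'tool_pos': array([ 6.49459025e-01, -7.98615844e-05,  2.21467076e-01]), 'tool_rot': array([-1.79893274e+02,  7.02515472e-03,  8.99986070e+01]), 'force': array([0.14882888, 0.48815217, 0.41798049]), 'wrist_torque': array([ 0.02723209, -0.0104556 , -0.0002013 ]), 'grip_width': 0.08746803652022368}
scene 506.7391754347083 321.14997508835967 205.92409737636447 [[0.529, -0.346, 0.775, -0.405], [-0.848, -0.242, 0.471, -0.66], [0.024, -0.907, -0.422, 0.638], [0.0, 0.0, 0.0, 1.0]]
side 372.8719328524812 322.05120126863306 203.9073288311194 [[-0.849, -0.182, 0.495, 0.086], [-0.528, 0.28, -0.802, 0.8], [0.007, -0.943, -0.334, 0.445], [0.0, 0.0, 0.0, 1.0]]
wrist 321.3015984023641 320.5418440520668 204.13962418096312 [[1.0, 0.001, -0.003, 0.65], [0.0, -0.953, -0.304, 0.084], [-0.003, 0.304, -0.953, 0.385], [0.0, 0.0, 0.0, 1.0]]
```

View pics/scene0.png

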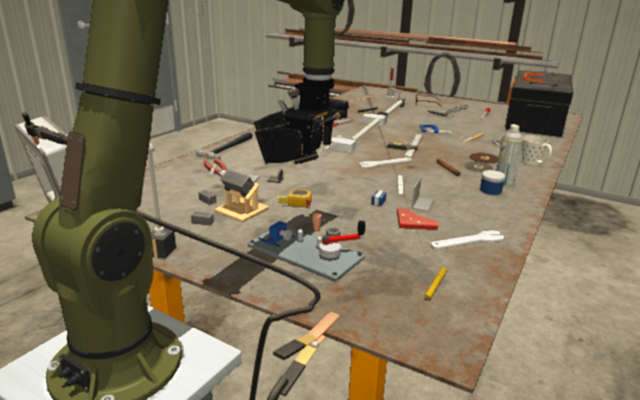

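View pics/side0.png

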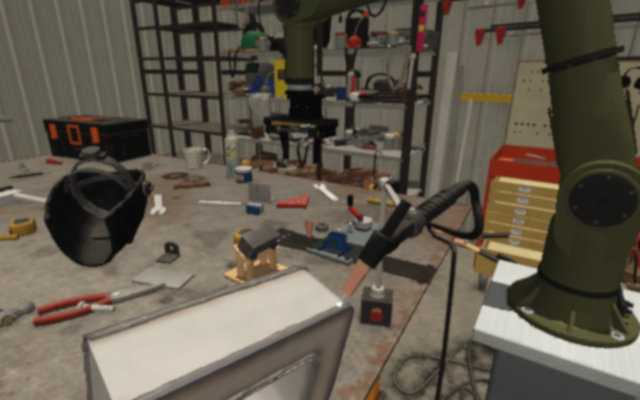

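Scene: rack with the tube at about (240,190), jig at (308,250), blue stop (278,232), knob (361,228). Side: rack (257,250), blue stop (335,242).

Run:
```python
from h import *
s=cam("scene");d=cam("side")
print("rack",onz(s,240,195,.08),onz(d,257,242,.08)); print("jig",onz(s,308,250,.012),"stop",onz(s,278,232,.03),onz(d,335,242,.03),"knob",onz(s,361,228,.072))
im=[cv2.resize(s["image"][150:290,180:380],(800,560),interpolation=2)]
cv2.imwrite("pics/s1.png",im[0])
```

```text
rack [0.55442937 0.18126733 0.08      ] [0.61478831 0.22366106 0.08      ]
jig [ 0.50868556 -0.07050771  0.012     ] stop [0.51588917 0.02605824 0.03      ] [0.51777596 0.03614536 0.03      ] knob [ 0.58318969 -0.17484613  0.072     ]
```

View pics/wrist0.png

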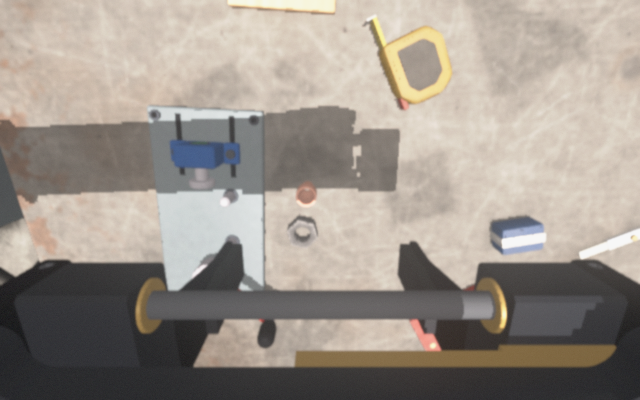

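View pics/s1.png

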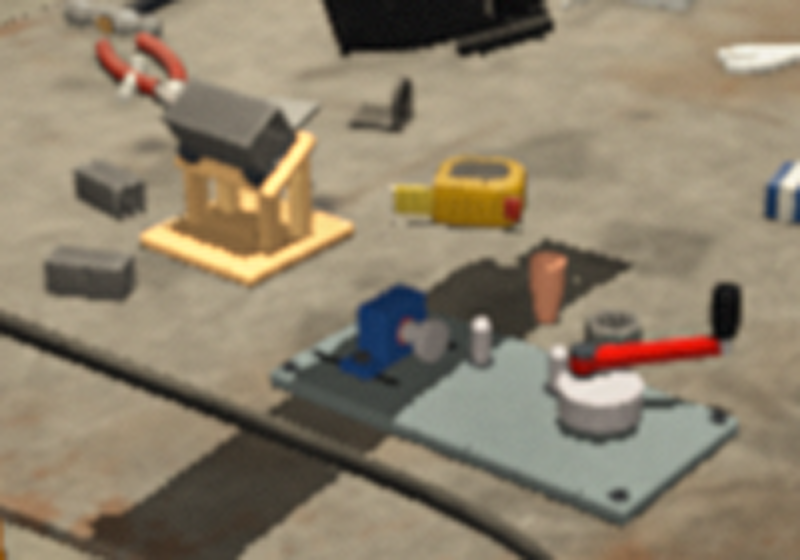

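Request:
servo_tool(
  plan=[
    [1,[3.4,-1.3,-0.8],[0,0,0]],
    [1,[3.4,-1.3,-0.8],[0,0,0]],
    [1,[3.4,-1.3,-0.8],[0,0,0]],
    [1,[3.4,-1.3,-0.8],[0,0,0]],
    [1,[3.4,-1.3,-0.8],[0,0,0]],
    [1,[0,0,0],[0,0,0]],
    [1,[0,0,0],[0,0,0]],
  ],
)

```text
time_s: 0.83
tool_pos: [0.5821, 0.1734, 0.2606]
tool_rot: [-179.8, 0.1, 89.6]
force: [0.2, -0.7, 0.1]
grip_width: 0.0868
```

Run:
```python
from h import *
c=cam("wrist"); o=env.get_obs(); print(o["time_s"],o["tool_pos"],o["tool_rot"])
np.savez("w1.npz",**{k:c[k] for k in("C","fx","fy","cx","cy","image")}); cv2.imwrite("pics/w1.png",cv2.resize(c["image"][0:330],(800,412),interpolation=2))
```

```text
0.8833 [0.58169447 0.17499578 0.26080975] [-1.79737142e+02  1.05187961e-02  8.96765493e+01]
```

View pics/w1.png

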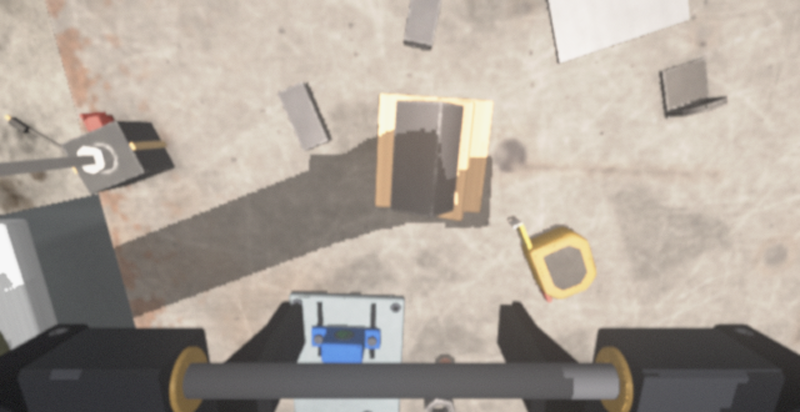

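Wrist view: tube top face and back face, ridge at about (438,105)-(435,213) in the shown scale; blue stop at (343,345).

Run:
```python
from h import *
c=dict(np.load("w1.npz"))
im=c["image"][65:190,290:405]
cv2.imwrite("pics/w1c.png",cv2.resize(im,None,fx=4.8,fy=4.8,interpolation=cv2.INTER_CUBIC))
for v in (90,120,150): print(v,[ (290+i,*p) for i,p in enumerate(c["image"][v,290:405].tolist()) if i%3==0])
```

```text
90 [(290, 163, 176, 189), (293, 165, 178, 191), (296, 169, 182, 195), (299, 164, 178, 191), (302, 172, 198, 219), (305, 231, 247, 247), (308, 228, 246, 247), (311, 229, 246, 247), (314, 229, 246, 247), (317, 154, 168, 185), (320, 142, 150, 161), (323, 145, 152, 163), (326, 147, 154, 164), (329, 147, 153, 164), (332, 151, 158, 168), (335, 155, 160, 172), (338, 155, 162, 173), (341, 157, 163, 176), (344, 159, 166, 178), (347, 163, 170, 182), (350, 174, 180, 193), (353, 173, 180, 192), (356, 139, 146, 157), (359, 136, 143, 156), (362, 132, 139, 149), (365, 124, 131, 142), (368, 120, 128, 139), (371, 194, 233, 246), (374, 215, 243, 247), (377, 208, 241, 247), (380, 211, 242, 247), (383, 216, 243, 247), (386, 220, 245, 247), (389, 225, 246, 247), (392, 218, 244, 247), (395, 203, 218, 229), (398, 196, 212, 222), (401, 195, 209, 220), (404, 194, 209, 220)]
120 [(290, 103, 112, 122), (293, 106, 116, 125), (296, 104, 114, 123), (299, 106, 116, 127), (302, 131, 162, 195), (305, 139, 178, 215), (308, 135, 171, 208), (311, 136, 173, 210), (314, 121, 145, 170), (317, 96, 103, 113), (320, 97, 102,
[... 760 characters left out ...]
136, 172, 208), (311, 135, 169, 204), (314, 98, 105, 115), (317, 95, 100, 108), (320, 95, 99, 106), (323, 95, 100, 108), (326, 98, 103, 111), (329, 98, 104, 109), (332, 95, 101, 109), (335, 97, 102, 111), (338, 98, 103, 110), (341, 100, 106, 115), (344, 98, 105, 112), (347, 100, 106, 114), (350, 96, 101, 109), (353, 94, 99, 107), (356, 96, 100, 110), (359, 89, 98, 106), (362, 90, 96, 106), (365, 121, 150, 182), (368, 134, 171, 207), (371, 127, 160, 195), (374, 126, 158, 192), (377, 127, 160, 194), (380, 129, 162, 197), (383, 130, 164, 198), (386, 121, 141, 164), (389, 115, 124, 135), (392, 142, 152, 166), (395, 198, 213, 222), (398, 195, 209, 221), (401, 184, 198, 213), (404, 190, 204, 218)]
```

View pics/w1c.png

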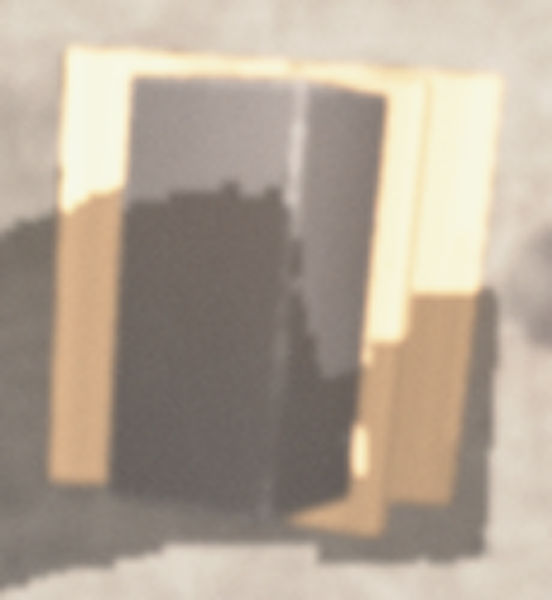

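Run:
```python
from h import *
c=dict(np.load("w1.npz"))
for n,a,b,z in (("ridge",(352.5,82.1),(345.2,172.3),.1196),("front",(317.5,81.7),(312.9,167),.0984),("back",(370.2,85.2),(362.5,168.8),.0856)):
    p,q=onz(c,*a,z),onz(c,*b,z); d=p-q; print(n,p.round(4),q.round(4),"mid",((p+q)/2).round(4),"len",np.linalg.norm(d).round(4),"yaw",np.degrees(np.arctan2(-d[0],d[1])).round(2))
```

```text
ridge [0.6106 0.2736 0.1196] [0.6055 0.1923 0.1196] mid [0.6081 0.233  0.1196] len 0.0814 yaw -3.6
front [0.5793 0.2753 0.0984] [0.5738 0.1935 0.0984] mid [0.5766 0.2344 0.0984] len 0.082 yaw -3.85
back [0.6311 0.2724 0.0856] [0.6263 0.1887 0.0856] mid [0.6287 0.2305 0.0856] len 0.0838 yaw -3.3
```

Request:
servo_tool(
  plan=[
    [1,[2.0,-0.9,3.0],[0,0,1.1]],
    [1,[2.0,-0.9,3.0],[0,0,1.1]],
    [1,[2.0,-0.9,3.0],[0,0,1.1]],
    [1,[0,0,0],[-6.4,0,0]],
    [1,[0,0,0],[-6.4,0,0]],
    [1,[0,0,0],[-6.4,0,0]],
    [1,[0,0,0],[-6.4,0,0]],
    [1,[0,0,0],[-6.4,0,0]],
    [1,[0,0,0],[0,0,0]],
    [1,[0,0,0],[0,0,0]],
  ],
)

```text
time_s: 1.72
tool_pos: [0.5596, 0.2215, 0.1531]
tool_rot: [147.8, 0.6, 85.2]
force: [0.6, 0.7, 0.9]
grip_width: 0.0873
```

```bash
cat >> h.py <<'E'
def tgt(P,Rt):
    o=env.get_obs(); T=toolR(o); print("t",round(o["time_s"],2),"pos",o["tool_pos"].round(4),"rot",o["tool_rot"].round(2),"F",o["force"].round(1),"w",round(o["grip_width"],4))
    print("shift cm",(T.T@(np.array(P)-o["tool_pos"])*100).round(2),"turn",np.degrees(R.from_matrix(T.T@Rt).as_rotvec()).round(2))
def tubeR(yaw,th): return R.from_euler("xyz",[180,0,90+yaw],degrees=True).as_matrix()@R.from_euler("x",th,degrees=True).as_matrix()
E
python3 - <<'E'
from h import *
Rt=tubeR(-3.6,-32); C=np.array([.602,.2325,.092]); print("tool z",Rt[:,2])
tgt(C-.09*Rt[:,2],Rt); tgt(C+.013*Rt[:,2],Rt)
c=cam("wrist")
u=Rt[:,1];y=Rt[:,0];n=-Rt[:,2]
for a in(-1,1):
  for b,e in((-1,1),(1,1)): 
    p=proj(c,C+.042*a*y+.02*b*u+.02*e*n).round().astype(int); cv2.circle(c["image"],tuple(map(int,p)),2,(0,0,255),1)
cv2.imwrite("pics/w2.png",c["image"])
E
```

```text
tool z [ 0.52887359 -0.03327391 -0.8480481 ]
t 1.72 pos [0.5596 0.2215 0.1531] rot [147.81   0.61  85.17] F [0.6 0.7 0.9] w 0.0873
shift cm [ 1.33  0.28 -1.64] turn [ 0.18  1.17 -0.72]
t 1.72 pos [0.5596 0.2215 0.1531] rot [147.81   0.61  85.17] F [0.6 0.7 0.9] w 0.0873
shift cm [1.54 0.24 8.66] turn [ 0.18  1.17 -0.72]
```

View pics/w2.png

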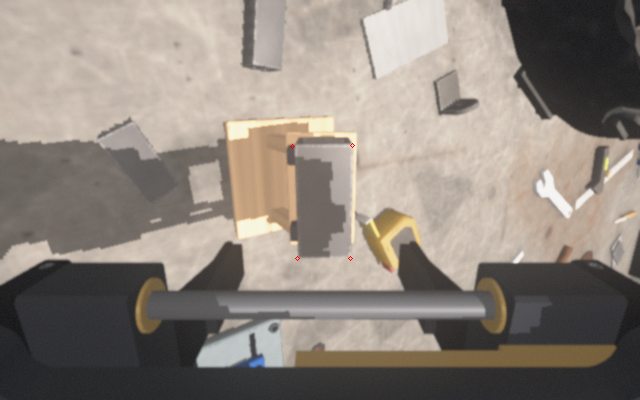

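Request:
servo_tool(
  plan=[
    [1,[1.5,0.3,0.5],[0,1.2,-0.7]],
    [1,[0,0,0],[0,0,0]],
    [1,[0,0,2.5],[0,0,0]],
    [1,[0,0,2.5],[0,0,0]],
    [1,[0,0,1.5],[0,0,0]],
    [1,[0,0,0],[0,0,0]],
  ],
)

```text
time_s: 2.27
tool_pos: [0.6166, 0.2353, 0.1021]
tool_rot: [147.6, -0.7, 85.7]
force: [-0.0, -0.5, 0.1]
grip_width: 0.0871
```

Run:
```python
from h import *
Rt=tubeR(-3.6,-32); C=np.array([.6025,.233,.092])
tgt(C+.013*Rt[:,2],Rt)
```

```text
t 2.27 pos [0.6166 0.2353 0.1021] rot [147.62  -0.73  85.74] F [-0.  -0.5  0.1] w 0.0871
shift cm [-0.35 -1.72  1.41] turn [ 0.39 -0.26 -0.95]
```

Request:
servo_tool(
  plan=[
    [1,[-0.2,-1.0,0],[0,0,-0.9]],
    [1,[0,0,0],[0,0,0]],
    [1,[0,0,0],[0,0,0]],
  ],
)

```text
time_s: 2.52
tool_pos: [0.6106, 0.2335, 0.0978]
tool_rot: [147.6, -0.3, 86.3]
force: [-0.5, -0.4, 0.4]
grip_width: 0.087
```

Run:
```python
from h import *
Rt=tubeR(-3.6,-32); C=np.array([.6025,.233,.092])
tgt(C+.013*Rt[:,2],Rt)
```

```text
t 2.52 pos [0.6106 0.2335 0.0978] rot [147.62  -0.28  86.34] F [-0.5 -0.4  0.4] w 0.087
shift cm [-0.11 -1.    1.36] turn [ 0.38 -0.21 -0.2 ]
```

Request:
servo_tool(
  plan=[
    [1,[-0.1,-1.1,0.3],[0,0,0]],
    [1,[0,0,0],[0,0,0]],
    [1,[0,-0.2,0.6],[0,0,0]],
    [1,[0,0,0.5],[0,0,0]],
    [1,[0,0,0],[0,0,0]],
  ],
)

```text
time_s: 2.93
tool_pos: [0.609, 0.235, 0.0842]
tool_rot: [147.2, -0.5, 86.4]
force: [-0.2, -0.9, -0.0]
grip_width: 0.0871
```

Run:
```python
from h import *
Rt=tubeR(-3.6,-32); C=np.array([.6025,.233,.092])
tgt(C+.013*Rt[:,2],Rt)
```

```text
t 2.93 pos [0.609  0.235  0.0842] rot [147.23  -0.51  86.45] F [-0.2 -0.9 -0. ] w 0.0871
shift cm [-0.24 -0.13  0.29] turn [ 0.77 -0.46 -0.23]
```

Request:
servo_tool(
  plan=[
    [1,[-0.2,-0.1,0.2],[0.7,0,0]],
    [1,[0,0,0],[0,0,0]],
    [0,[0,0,0],[0,0,0]],
    [0,[0,0,0],[0,0,0]],
    [0,[0,0,0],[0,0,0]],
    [0,[0,0,0],[0,0,0]],
    [0,[0,0,0],[0,0,0]],
    [0,[0,0,0],[0,0,0]],
  ],
  force=30,
)

```text
time_s: 3.6
tool_pos: [0.6106, 0.2339, 0.0834]
tool_rot: [147.8, -0.6, 86.5]
force: [0.4, -0.1, -0.0]
grip_width: 0.0548
```

Run:
```python
from h import *
Rt=tubeR(-3.6,-32); C=np.array([.6025,.233,.092])
tgt(C+.013*Rt[:,2],Rt)
```

```text
t 3.6 pos [0.6106 0.2339 0.0834] rot [147.8   -0.58  86.47] F [ 0.4 -0.1 -0. ] w 0.0548
shift cm [-0.14 -0.22  0.14] turn [ 0.2  -0.53 -0.25]
```

Still closing; continue until it holds.

Request:
servo_tool(
  plan=[
    [0,[0,-0.2,0],[0,0,0]],
    [0,[0,0,0],[0,0,0]],
    [0,[0,0,0],[0,0,0]],
    [0,[0,0,0],[0,0,0]],
    [0,[0,0,0],[0,0,0]],
    [0,[0,0,0],[0,0,0]],
  ],
)

```text
time_s: 4.1
tool_pos: [0.6085, 0.2342, 0.0822]
tool_rot: [147.8, -0.6, 86.5]
force: [-0.2, 0.6, -0.1]
grip_width: 0.0398
```

Run:
```python
from h import *
Rt=tubeR(-3.6,-32); C=np.array([.6025,.233,.092])
tgt(C+.013*Rt[:,2],Rt)
```

```text
t 4.1 pos [0.6085 0.2342 0.0822] rot [147.8   -0.58  86.5 ] F [-0.2  0.6 -0.1] w 0.0398
shift cm [-0.16  0.02  0.15] turn [ 0.2  -0.54 -0.23]
```

Request:
servo_tool(
  plan=[
    [0,[0,0,-1.5],[0,0,0]],
    [0,[0,0,-2.5],[0,0,0]],
    [0,[0,0,-2.5],[0,0,0]],
    [0,[0,0,-2.5],[0,0,0]],
    [0,[0,0,0],[0,0,0]],
    [0,[0,0,-1],[6.4,0,0]],
    [0,[0,0,-1],[6.4,0,0]],
    [0,[0,0,-1],[6.4,0,0]],
    [0,[0,0,-1],[6.4,0,0]],
    [0,[0,0,-1],[6.4,0,0]],
    [0,[0,0,0],[0,0,0]],
    [0,[0,0,0],[0,0,0]],
  ],
)

```text
time_s: 5.1
tool_pos: [0.5345, 0.2296, 0.1912]
tool_rot: [-177.6, 0.3, 86.5]
force: [-0.1, -0.2, -2.9]
grip_width: 0.0399
```

Run:
```python
from h import *
tgt([.52,-.13,.25],tubeR(-3.6,0))
```

```text
t 5.1 pos [0.5345 0.2296 0.1912] rot [-177.57    0.33   86.48] F [-0.1 -0.2 -2.9] w 0.0399
shift cm [-36.01   0.51  -5.7 ] turn [-2.43  0.33  0.08]
```

Request:
servo_tool(
  plan=[
    [0,[-1.5,0,-2.5],[-2.4,0,0]],
    [0,[-3.5,0,-2.5],[0,0,0]],
    [0,[-3.8,0.1,-0.5],[0,0,0]],
    [0,[-3.8,0.1,0],[0,0,0]],
    [0,[-3.8,0.1,0],[0,0,0]],
    [0,[-3.8,0.1,0],[0,0,0]],
    [0,[-3.8,0.1,0],[0,0,0]],
    [0,[-3.8,0,0],[0,0,0]],
    [0,[-3.8,0,0],[0,0,0]],
    [0,[-3,0,0],[0,0,0]],
    [0,[-1.5,0,0],[0,0,0]],
    [0,[0,0,0],[0,0,0]],
    [0,[0,0,0],[0,0,0]],
  ],
)

```text
time_s: 6.18
tool_pos: [0.5038, -0.1427, 0.229]
tool_rot: [179.9, 1.5, 87.1]
force: [0.7, 0.7, -2.8]
grip_width: 0.0402
```

Run:
```python
from h import *
tgt([.52,-.13,.25],tubeR(-3.6,0))
c=cam("wrist")
np.savez("w3.npz",**{k:c[k] for k in("C","fx","fy","cx","cy","image")}); cv2.imwrite("pics/w3.png",cv2.resize(c["image"],(800,500),interpolation=2))
```

```text
t 6.18 pos [ 0.5038 -0.1427  0.229 ] rot [179.93   1.55  87.14] F [ 0.7  0.7 -2.8] w 0.0402
shift cm [ 1.29  1.56 -2.13] turn [0.08 1.55 0.74]
```

View pics/w3.png

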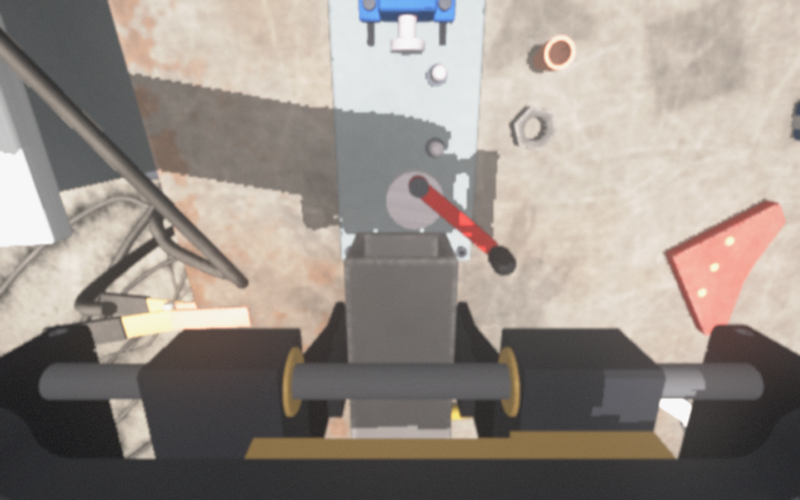

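Shows pins near (437,72) and (435,147), pivot hub (418,186), knob (502,260), pad (407,45). One crop for precision.

Run:
```python
from h import *
c=dict(np.load("w3.npz"))
cv2.imwrite("pics/w3c.png",cv2.resize(c["image"][0:216,255:425],None,fx=2.77,fy=2.77,interpolation=cv2.INTER_CUBIC))
```

```text
(no output)
```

View pics/w3c.png

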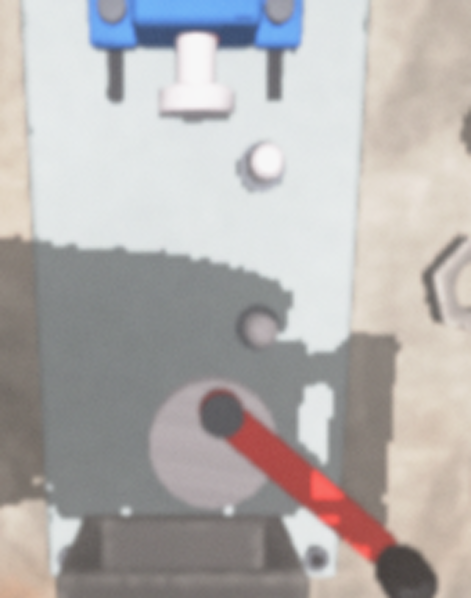

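Run:
```python
from h import *
c=dict(np.load("w3.npz"))
f=lambda u,v,z: onz(c,255+u/2.77,v/2.77,z).round(4)
A=f(267,160,.041);B=f(261,327,.041);print("pins",A,B,"d",np.linalg.norm(A-B),"yaw",np.degrees(np.arctan2(-(A-B)[0],(A-B)[1])))
print("hub",f(221,412,.056),"disc",f(212,443,.04),"pad",f(197,113,.042),f(197,118,.03),"knob",f(408,572,.09))
L=[f(25,30,.012),f(45,560,.012)];Q=[f(367,30,.012),f(338,560,.012)]
for p in(L,Q):d=p[0]-p[1];print(p,np.degrees(np.arctan2(-d[0],d[1])))
yaw=np.radians(-2.0)
for yd in(-1,-2,-3,-4):
  r=R.from_euler("z",yd,degrees=True).as_matrix();m=(A+B)/2
  o=m-r@[.026,0,0]
  print(yd,"origin",o[:2].round(4),"hub/disc/pad/knob in jig",[(r.T@(np.append(f(*q)[:2],0)-np.append(o[:2],0)))[:2].round(4).tolist() for q in((221,412,.056),(212,443,.04),(197,113,.042),(408,572,.09))], "edges",[((r.T@(q-o))[0]).round(4) for q in L+Q])
```

```text
pins [ 0.5407 -0.0237  0.041 ] [ 0.5374 -0.0816  0.041 ] d 0.05799396520328646 yaw -3.2620334773967206
hub [ 0.5205 -0.1105  0.056 ] disc [ 0.5171 -0.1253  0.04  ] pad [ 0.5163 -0.0074  0.042 ] [ 0.5165 -0.0075  0.03  ] knob [ 0.5841 -0.1653  0.09  ]
[array([0.4543, 0.0275, 0.012 ]), array([ 0.4409, -0.1803,  0.012 ])] -3.6896144816590453
[array([0.5813, 0.0212, 0.012 ]), array([ 0.5722, -0.1869,  0.012 ])] -2.503890606859762
-1 origin [ 0.5131 -0.0522] hub/disc/pad/knob in jig [[0.0085, -0.0582], [0.0053, -0.073], [0.0025, 0.0448], [0.073, -0.1118]] edges [np.float64(-0.0601), np.float64(-0.0699), np.float64(0.067), np.float64(0.0615)]
-2 origin [ 0.5131 -0.0517] hub/disc/pad/knob in jig [[0.0095, -0.0585], [0.0066, -0.0734], [0.0017, 0.0444], [0.075, -0.111]] edges [np.float64(-0.0615), np.float64(-0.0676), np.float64(0.0656), np.float64(0.0638)]
-3 origin [ 0.5131 -0.0513] hub/disc/pad/knob in jig [[0.0105, -0.0587], [0.0079, -0.0737], [0.0009, 0.044], [0.0769, -0.1101]] edges [np.float64(-0.0628), np.float64(-0.0653), np.float64(0.0643), np.float64(0.0661)]
-4 origin [ 0.5131 -0.0508] hub/disc/pad/knob in jig [[0.0115, -0.059], [0.0092, -0.074], [0.0001, 0.0436], [0.0788, -0.1092]] edges [np.float64(-0.0641), np.float64(-0.063), np.float64(0.063), np.float64(0.0684)]
```

```bash
cat >> h.py <<'E'
JY=-3.2; JO=np.array([.5131,-.0512,0]); JR=R.from_euler("z",JY,degrees=True).as_matrix()
def J(x,y,z): return JO+JR@np.array([x,y,z])
def tubeTCP(x,y,z): return J(x,y,z)-tubeR(JY,0)@[-.0016,0,-.0115]
E
python3 - <<'E'
from h import *
tgt(tubeTCP(-.003,-.0017,.10),tubeR(JY,0))
E
```

```text
t 6.23 pos [ 0.5036 -0.1425  0.2289] rot [179.98   1.56  87.17] F [-0.9 -1.  -3.3] w 0.0398
shift cm [ 9.54  0.2  13.79] turn [0.03 1.56 0.37]
```

Request:
servo_tool(
  plan=[
    [0,[2.5,0.1,0],[0,1.6,0.4]],
    [0,[2.5,0,1],[0,0,0]],
    [0,[2.5,0,3],[0,0,0]],
    [0,[1.2,0,3],[0,0,0]],
    [0,[0,0,3],[0,0,0]],
    [0,[0,0,2],[0,0,0]],
    [0,[0,0,0],[0,0,0]],
    [0,[0,0,0],[0,0,0]],
  ],
)

```text
time_s: 6.9
tool_pos: [0.5083, -0.0347, 0.1023]
tool_rot: [179.6, -0.2, 88.1]
force: [-0.1, -0.0, -2.3]
grip_width: 0.0397
```

Run:
```python
from h import *
tgt(tubeTCP(-.003,-.0017,.06),tubeR(JY,0))
```

```text
t 6.9 pos [ 0.5083 -0.0347  0.1023] rot [179.57  -0.18  88.08] F [-0.1 -0.  -2.3] w 0.0397
shift cm [-1.65  0.19  5.37] turn [ 0.43 -0.18  1.28]
```

Request:
servo_tool(
  plan=[
    [0,[-1.5,0.2,0],[0.4,0,1.3]],
    [0,[0,0,0],[0,0,0]],
    [0,[0,0,1],[0,0,0]],
    [0,[0,0,0],[0,0,0]],
    [0,[0,0,0],[0,0,0]],
  ],
)

```text
time_s: 7.32
tool_pos: [0.5132, -0.0483, 0.0965]
tool_rot: [179.5, -0.2, 86.9]
force: [0.2, 0.4, -2.3]
grip_width: 0.0395
```

Run:
```python
from h import *
tgt(tubeTCP(-.003,-.0017,.06),tubeR(JY,0))
```

```text
t 7.32 pos [ 0.5132 -0.0483  0.0965] rot [179.5   -0.21  86.91] F [ 0.2  0.4 -2.3] w 0.0395
shift cm [-0.32 -0.33  4.79] turn [ 0.5  -0.21  0.11]
```

Request:
servo_tool(
  plan=[
    [0,[-0.3,-0.3,1.5],[0.5,0,0]],
    [0,[0,0,1.5],[0,0,0]],
    [0,[0,0,1],[0,0,0]],
    [0,[0,0,0],[0,0,0]],
    [0,[0,0,0],[0,0,0]],
  ],
)

```text
time_s: 7.73
tool_pos: [0.5105, -0.0517, 0.054]
tool_rot: [179.9, -0.2, 86.9]
force: [-0.6, 0.2, -2.4]
grip_width: 0.0398
```

Run:
```python
from h import *
tgt(tubeTCP(-.003,-.0017,.033),tubeR(JY,0))
c=cam("wrist");cv2.imwrite("pics/w4.png",c["image"])
```

```text
t 7.73 pos [ 0.5105 -0.0517  0.054 ] rot [179.93  -0.21  86.89] F [-0.6  0.2 -2.4] w 0.0398
shift cm [ 0.04 -0.04  3.25] turn [ 0.07 -0.21  0.09]
```

View pics/w4.png

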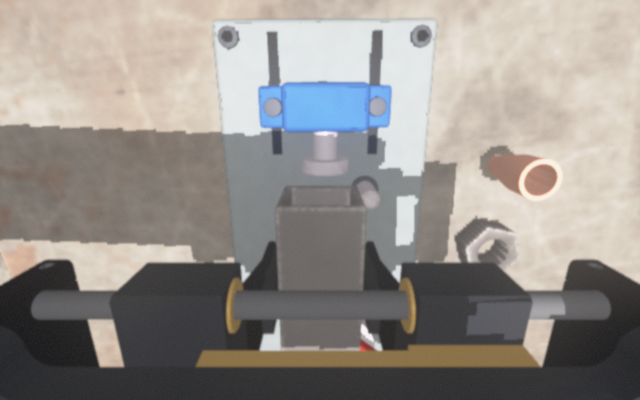

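Tube is above the bed; its +y top edge at row ~207, pad face at (325,172), pin (368,188).

Run:
```python
from h import *
c=cam("wrist")
for n,u,v,z in(("tube end top",320,208,.0855),("tube end bottom",320,187,.0455),("tube L",276,207,.0855),("tube R",365,207,.0855),("pad",325,172,.042),("pin top",373,200,.041)):
    print(n,(JR.T@(onz(c,u,v,z)-JO)).round(4))
```

```text
tube end top [-0.0028  0.0396  0.0855]
tube end bottom [-0.0029  0.0387  0.0455]
tube L [-0.0218  0.04    0.0855]
tube R [0.0167 0.0401 0.0855]
pad [-0.0001  0.0464  0.042 ]
pin top [0.0275 0.0299 0.041 ]
```

Request:
servo_tool(
  plan=[
    [0,[0.1,0,1.3],[0,0,0]],
    [0,[0,0,1.0],[0,0,0]],
    [0,[0,0,0.4],[0,0,0]],
    [0,[0,0,0],[0,0,0]],
    [0,[0,0,0.3],[0,0,0]],
    [0,[0,0,0],[0,0,0]],
  ],
)

```text
time_s: 8.33
tool_pos: [0.5131, -0.0506, 0.0259]
tool_rot: [179.6, -0.2, 86.9]
force: [-0.1, 0.2, -2.5]
grip_width: 0.0398
```

Run:
```python
from h import *
tgt(tubeTCP(-.003,-.001,.032),tubeR(JY,0))
```

```text
t 8.33 pos [ 0.5131 -0.0506  0.0259] rot [179.64  -0.22  86.9 ] F [-0.1  0.2 -2.5] w 0.0398
shift cm [ 0.   -0.3   0.54] turn [ 0.36 -0.22  0.1 ]
```

Request:
servo_tool(
  plan=[
    [0,[0,-0.3,0.1],[0.4,0.2,0.1]],
    [0,[0,0,0.3],[0,0,0]],
    [0,[0,0,0.2],[0,0,0]],
    [0,[0,0,0],[0,0,0]],
  ],
)

```text
time_s: 8.67
tool_pos: [0.5113, -0.0506, 0.0207]
tool_rot: [179.9, -0.4, 86.8]
force: [0.5, 0.2, -2.3]
grip_width: 0.0398
```

Run:
```python
from h import *
tgt(tubeTCP(-.0,-.001,.032),tubeR(JY,0))
```

```text
t 8.67 pos [ 0.5113 -0.0506  0.0207] rot [179.9   -0.44  86.78] F [ 0.5  0.2 -2.3] w 0.0398
shift cm [0.01 0.19 0.02] turn [ 0.1  -0.44 -0.02]
```

Step down until contact.

Request:
servo_tool(
  plan=[
    [0,[0,0,0.2],[0,0.4,0]],
    [0,[0,0,0.15],[0,0,0]],
    [0,[0,0,0.15],[0,0,0]],
  ],
)

```text
time_s: 8.92
tool_pos: [0.5116, -0.0504, 0.0203]
tool_rot: [180.0, -0.9, 86.8]
force: [-4.6, 1.0, 9.0]
grip_width: 0.0396
```

Request:
servo_tool(
  plan=[
    [0,[0,0.2,0],[0,0.5,0]],
    [0,[0,0.2,0],[0,0,0]],
    [0,[0,0.2,0],[0,0,0]],
  ],
)

```text
time_s: 9.17
tool_pos: [0.5134, -0.0504, 0.021]
tool_rot: [-179.5, -1.5, 86.9]
force: [-7.8, 1.1, 6.6]
grip_width: 0.0396
```

Request:
servo_tool(
  plan=[
    [0,[0,0.1,0],[-0.5,-1.0,0]],
    [0,[0,0.2,0.1],[0,-0.5,0]],
    [0,[0,0.2,0.1],[0,0,0]],
    [0,[0,0,0],[0,0,0]],
  ],
)

```text
time_s: 9.5
tool_pos: [0.5131, -0.0509, 0.0208]
tool_rot: [-179.2, 0.1, 86.9]
force: [-0.3, -0.1, -2.7]
grip_width: 0.04
```

Run:
```python
from h import *
tgt(tubeTCP(-.0,-.001,.032),tubeR(JY,0))
```

```text
t 9.5 pos [ 0.5131 -0.0509  0.0208] rot [-1.7925e+02  7.0000e-02  8.6860e+01] F [-0.3 -0.1 -2.7] w 0.04
shift cm [ 0.03 -0.    0.03] turn [-0.75  0.07  0.06]
```

Request:
servo_tool(
  plan=[
    [0,[0,0,0.2],[-0.7,0,0]],
    [0,[0,0.2,0.2],[0,0,0]],
    [0,[0,0.4,0.1],[0,0,0]],
    [0,[0,0.5,0.1],[0,0,0]],
  ],
)

```text
time_s: 9.83
tool_pos: [0.5134, -0.051, 0.0203]
tool_rot: [-178.6, 0.1, 86.9]
force: [-21.8, 1.6, 23.9]
grip_width: 0.04
```

Request:
servo_tool(
  plan=[
    [0.56,[0,0,0],[0,0,0]],
    [0.56,[0,0,0],[-0.7,0,0]],
    [0.56,[0,0,-0.1],[-0.7,0,0]],
    [0.56,[0,0,0],[0,0,0]],
    [0.56,[0,0,0],[0,0,0]],
  ],
)

```text
time_s: 10.25
tool_pos: [0.5168, -0.0511, 0.0228]
tool_rot: [179.4, 0.0, 86.9]
force: [-0.4, 0.7, 0.4]
grip_width: 0.0488
```

Run:
```python
from h import *
tgt(tubeTCP(-.0,-.001,.034),tubeR(JY,0))
```

```text
t 10.25 pos [ 0.5168 -0.0511  0.0228] rot [1.794e+02 5.000e-02 8.687e+01] F [-0.4  0.7  0.4] w 0.0488
shift cm [ 0.03 -0.37  0.02] turn [0.6  0.05 0.07]
```

Request:
servo_tool(
  plan=[
    [0.56,[0,0.15,0],[0.6,0,0]],
    [0.56,[0,0.2,0],[0,0,0]],
    [0.56,[0,0.25,0],[0,0,0]],
  ],
)

```text
time_s: 10.5
tool_pos: [0.5177, -0.0513, 0.0217]
tool_rot: [-179.3, 0.1, 86.9]
force: [-8.7, 0.0, 5.2]
grip_width: 0.0488
```

Run:
```python
from h import *
tgt(tubeTCP(-.0,-.001,.034),tubeR(JY,0))
```

```text
t 10.5 pos [ 0.5177 -0.0513  0.0217] rot [-1.7928e+02  6.0000e-02  8.6860e+01] F [-8.7  0.   5.2] w 0.0488
shift cm [ 0.05 -0.46 -0.07] turn [-0.72  0.06  0.06]
```

Request:
servo_tool(
  plan=[
    [0.56,[0,-0.45,0],[0,0,0]],
    [0.75,[0,0,0],[0,0,0]],
    [0.75,[0,0,-0.5],[0,0,0]],
    [0.75,[0,0,-2],[0,0,0]],
    [0.75,[0,0,-3],[0,0,0]],
    [0.75,[-1,0,-4],[0,0,0]],
    [0.75,[-2.5,0,-4],[0,0,0]],
    [0.75,[-3,0,-4],[0,0,0]],
    [0.75,[-3,0,-3],[0,0,0]],
    [0.75,[-2,0,0],[0,0,0]],
    [0.75,[0,0,0],[0,0,0]],
    [0.75,[0,0,0],[0,0,0]],
  ],
)

```text
time_s: 11.5
tool_pos: [0.5149, -0.162, 0.2294]
tool_rot: [179.9, 0.3, 87.1]
force: [0.9, 0.5, -0.1]
grip_width: 0.0653
```

Run:
```python
from h import *
o=env.get_obs();print(o["time_s"],o["tool_pos"],o["tool_rot"],o["qpos"].round(0))
c=cam("wrist")
np.savez("w5.npz",**{k:c[k] for k in("C","fx","fy","cx","cy","image")}); 
cv2.imwrite("pics/w5.png",cv2.resize(c["image"][0:320,180:500],(600,600),interpolation=cv2.INTER_CUBIC))
```

```text
11.5 [ 0.51491062 -0.16203366  0.22944649] [179.91087233   0.2567631   87.13975405] [ 7.  5.  8. 99. -0. 77. 12.]
```

View pics/w5.png

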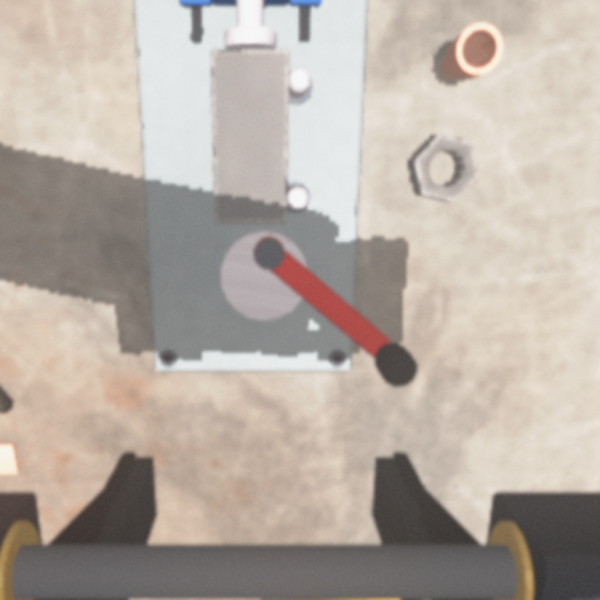

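Tube lies along the pins in the bed; knob at about (397,364) in this crop, hub (269,251).

Run:
```python
from h import *
c=dict(np.load("w5.npz"))
k=1.875
f=lambda u,v,z: (JR.T@(onz(c,180+u/k,v/k,z)-JO)).round(4)
for n,*a in(("hub",269,251,.056),("knob",397,364,.072),("pinA",299,80,.041),("pinB",298,196,.041),("tube +y R",287,52,.052),("tube+yL",214,52,.052),("tube -y R",287,219,.052),("tube -yL",215,219,.052),("pad",251,45,.044)): print(n,f(*a))
g=c["image"].max(2); ys,xs=np.where(g[170:210,375:410]<75); print("dark centroid",375+xs.mean(),170+ys.mean(),xs.min()+375,xs.max()+375,ys.min()+170,ys.max()+170)
u,v=375+xs.mean(),170+ys.mean(); K=onz(c,u,v,.072); print("knob",K,JR.T@(K-JO), "nominal",J(.010+.09*np.cos(np.radians(30)),-.059-.045,.072))
tgt([K[0],K[1],.14],tubeR(JY+60,0))
```

```text
hub [ 0.0111 -0.0586  0.056 ]
knob [ 0.0823 -0.118   0.072 ]
pinA [0.0262 0.0285 0.041 ]
pinB [ 0.0271 -0.0299  0.041 ]
tube +y R [0.0193 0.0395 0.052 ]
tube+yL [-0.0175  0.0393  0.052 ]
tube -y R [ 0.0208 -0.0418  0.052 ]
tube -yL [-0.0185 -0.042   0.052 ]
pad [0.001  0.0442 0.044 ]
dark centroid 386.2340425531915 190.6595744680851 382 394 185 200
knob [ 0.58292189 -0.16957343  0.072     ] [ 0.0763208  -0.11429129  0.072     ] nominal [ 0.59509973 -0.15994691  0.072     ]
t 11.55 pos [ 0.5145 -0.1622  0.2289] rot [179.97   0.29  87.14] F [-0.  -0.6  0. ] w 0.0652
shift cm [-0.35  6.86  8.9 ] turn [ -0.12   0.28 -59.66]
```

Request:
servo_tool(
  plan=[
    [0.5,[-0.3,2.3,0],[0,0,0]],
    [0.5,[-0.3,2.3,0],[0,0,0]],
    [0.5,[0,2,0],[0,0,0]],
    [0.5,[0,0,1],[0,0,-6.4]],
    [0.5,[0,0,1],[0,0,-6.4]],
    [0.5,[0,0,1],[0,0,-6.4]],
    [0.5,[0,0,1],[0,0,-6.4]],
    [0.5,[0,0,1],[0,0,-6.4]],
    [0.5,[0,0,1],[0,0,-6.4]],
    [0.5,[0,0,1],[0,0,-6.4]],
    [0.5,[0,0,0],[0,0,-6.4]],
    [0.5,[0,0,0],[0,0,0]],
    [0.5,[0,0,0],[0,0,0]],
  ],
)

```text
time_s: 12.63
tool_pos: [0.5801, -0.1448, 0.1402]
tool_rot: [-179.8, -1.3, 142.3]
force: [-0.3, -0.8, -0.1]
grip_width: 0.0433
```

```bash
cat >> h.py <<'E'
PIV=np.array([.0105,-.059])
def knobgo(a,r=.0905,z=.062): # lever angle deg
    f=np.radians(-30-a); P=J(PIV[0]+r*np.cos(f),PIV[1]+r*np.sin(f),z); tgt(P,tubeR(JY+60-a,0))
def lever():
    o=env.get_obs(); p=JR.T@(o["tool_pos"]-JO); d=p[:2]-PIV; print("lever est",-30-np.degrees(np.arctan2(d[1],d[0])),"r",np.hypot(*d))
E
python3 - <<'E'
from h import *
knobgo(9,.0915)
E
```

```text
t 12.63 pos [ 0.5801 -0.1448  0.1402] rot [-179.79   -1.31  142.33] F [-0.3 -0.8 -0.1] w 0.0433
shift cm [-2.48 -1.65  7.77] turn [-0.26 -1.3   4.53]
```

Request:
servo_tool(
  plan=[
    [0.5,[-1.2,-0.8,0],[0,-1.3,4.5]],
    [0.5,[-1.2,-0.8,0],[0,0,0]],
    [0.5,[0,0,0],[0,0,0]],
    [0.5,[0,0,0],[0,0,0]],
  ],
)

```text
time_s: 12.97
tool_pos: [0.5889, -0.1695, 0.1389]
tool_rot: [-179.8, -0.1, 137.6]
force: [0.4, 0.3, 0.2]
grip_width: 0.0434
```

Run:
```python
from h import *
knobgo(9,.0915)
c=cam("side"); s=cam("scene")
# knob from fixed cameras: dark blob near predicted
for c in (c,s):
    f=np.radians(-39);p=proj(c,J(PIV[0]+.0905*np.cos(f),PIV[1]+.0905*np.sin(f),.072)); print(p)
    u,v=p.astype(int); g=c["image"][v-10:v+11,u-10:u+11].max(2); ys,xs=np.where(g<60); print(len(xs),xs.mean()+u-10 if len(xs) else 0,ys.mean()+v-10 if len(xs) else 0)
```

```text
t 12.97 pos [ 0.5889 -0.1695  0.1389] rot [-1.7978e+02 -1.4000e-01  1.3762e+02] F [0.4 0.3 0.2] w 0.0434
shift cm [-0.14 -0.22  7.69] turn [-0.22 -0.14 -0.18]
[349.33083181 200.04905781]
58 349.7931034482759 200.27586206896552
[360.57543987 226.9945222 ]
85 360.9764705882353 227.47058823529412
```

Request:
servo_tool(
  plan=[
    [0.5,[-0.1,-0.2,2],[0,0,0]],
    [0.5,[0,0,2.5],[0,0,0]],
    [0.5,[0,0,1.5],[0,0,0]],
    [0.5,[0,0,0],[0,0,0]],
    [0.5,[0,0,0],[0,0,0]],
  ],
)

```text
time_s: 13.48
tool_pos: [0.59, -0.1702, 0.0798]
tool_rot: [-180.0, 0.0, 137.8]
force: [0.1, -0.2, -0.2]
grip_width: 0.0438
```

Run:
```python
from h import *
knobgo(9)
```

```text
t 13.48 pos [ 0.59   -0.1702  0.0798] rot [-1.7998e+02  4.0000e-02  1.3778e+02] F [ 0.1 -0.2 -0.2] w 0.0438
shift cm [ 0.12 -0.27  1.78] turn [-0.02  0.04 -0.02]
```

Request:
servo_tool(
  plan=[
    [0.5,[0.1,-0.3,0.8],[0,0,0]],
    [0.5,[0,0,0.8],[0,0,0]],
    [0.5,[0,0,0],[0,0,0]],
    [0.1,[0,0,0],[0,0,0]],
    [0.1,[0,0,0],[0,0,0]],
    [0.1,[0,0,0],[0,0,0]],
    [0.1,[0,0,0],[0,0,0]],
    [0.1,[0,0,0],[0,0,0]],
    [0.1,[0,0,0],[0,0,0]],
  ],
  force=15,
)

```text
time_s: 14.23
tool_pos: [0.5889, -0.1728, 0.0667]
tool_rot: [179.9, 0.3, 137.8]
force: [1.2, 0.2, -1.0]
grip_width: 0.0191
```

Run:
```python
from h import *
knobgo(9);lever()
```

```text
t 14.23 pos [ 0.5889 -0.1728  0.0667] rot [179.91   0.31 137.79] F [ 1.2  0.2 -1. ] w 0.0191
shift cm [ 0.21 -0.01  0.47] turn [ 0.09  0.31 -0.01]
lever est 8.953503599374102 r 0.09253111376321672
```

Request:
servo_tool(
  plan=[
    [0.1,[0.05,-0.9,0],[0,0,6]],
    [0.1,[0.05,-0.9,0],[0,0,6]],
    [0.1,[0.05,-0.9,0],[0,0,6]],
    [0.1,[0.05,-0.9,0],[0,0,6]],
    [0.1,[0,0,0],[0,0,0]],
  ],
)

```text
time_s: 14.65
tool_pos: [0.5639, -0.1916, 0.0667]
tool_rot: [179.3, 0.4, 113.0]
force: [-4.0, -0.5, 0.1]
grip_width: 0.0194
```

Run:
```python
from h import *
lever();knobgo(45,z=.066)
```

```text
lever est 28.45962324439703 r 0.09192193118544584
t 14.65 pos [ 0.5639 -0.1916  0.0667] rot [179.27   0.42 113.03] F [-4.  -0.5  0.1] w 0.0194
shift cm [ 0.28 -2.61  0.04] turn [ 0.76  0.35 11.24]
```

Request:
servo_tool(
  plan=[
    [0.1,[0.05,-1.0,0],[0.4,0,4]],
    [0.1,[0.05,-1.0,0],[0.4,0,4]],
    [0.1,[0.05,-1.0,0],[0,0,4]],
    [0.1,[0.05,-1.0,0],[0,0,4]],
    [0.1,[0.05,-1.0,0],[0,0,4]],
    [0.1,[0,0,0],[0,0,0]],
  ],
)

```text
time_s: 15.15
tool_pos: [0.5268, -0.2031, 0.0666]
tool_rot: [178.6, 0.8, 93.1]
force: [-2.3, -1.1, -1.5]
grip_width: 0.0192
```

```bash
cat >> h.py <<'E'
def tail():
    s=cam("side"); im=s["image"]; p=proj(s,J(0,.11,.035)); u,v=p.astype(int)
    h=cv2.cvtColor(im,cv2.COLOR_BGR2HSV); 
    g=((h[...,0]>40)&(h[...,0]<85)&(h[...,1]>90)&(h[...,2]>50))[v-30:v+30,u-40:u+40]
    r=(((h[...,0]<8)|(h[...,0]>172))&(h[...,1]>120)&(h[...,2]>50))[v-30:v+30,u-40:u+40]
    print("tail around",p,"green",g.sum(),np.argwhere(g).mean(0)+[v-30,u-40] if g.any() else 0,"red",r.sum())
    return s
E
python3 - <<'E'
from h import *
lever();knobgo(60,z=.066); s=tail(); cv2.imwrite("pics/side1.png",s["image"])
E
```

```text
lever est 52.779294088915975 r 0.09264737799713858
t 15.15 pos [ 0.5268 -0.2031  0.0666] rot [178.55   0.8   93.12] F [-2.3 -1.1 -1.5] w 0.0192
shift cm [ 0.27 -1.14  0.03] turn [1.49 0.72 6.33]
tail around [330.10470146 243.28761889] green 0 0 red 35
```

Request:
servo_tool(
  plan=[
    [0.1,[0.1,-1.0,0],[0.4,0.2,5]],
    [0.1,[0.1,-1.0,0],[0.4,0.2,5]],
    [0.1,[0.1,-1.0,0],[0.4,0.2,5]],
    [0.1,[0.1,-1.0,0],[0,0,5]],
    [0.1,[0,0,0],[0,0,0]],
  ],
)

```text
time_s: 15.62
tool_pos: [0.4957, -0.1999, 0.0666]
tool_rot: [178.8, 0.2, 73.5]
force: [-3.1, -0.6, -1.6]
grip_width: 0.019
```

Run:
```python
from h import *
lever();knobgo(78,z=.066); s=tail()
```

```text
lever est 72.20738977164109 r 0.09252495250845572
t 15.62 pos [ 0.4957 -0.1999  0.0666] rot [178.77   0.21  73.53] F [-3.1 -0.6 -1.6] w 0.019
shift cm [ 0.23 -0.92  0.04] turn [1.24 0.16 4.73]
tail around [330.10470146 243.28761889] green 32 [242.15625 333.625  ] red 50
```

Run:
```python
from h import *
def red(im):
    h=cv2.cvtColor(im,cv2.COLOR_BGR2HSV); r=((h[...,0]<8)|(h[...,0]>172))&(h[...,1]>120)&(h[...,2]>50); g=(h[...,0]>40)&(h[...,0]<85)&(h[...,1]>90)&(h[...,2]>50)
    return [(n,a.min(0).tolist(),a.max(0).tolist(),len(a)) for n,m in(("r",r),("g",g)) for a in [np.argwhere(m[213:273,290:370])+[213,290]] if len(a)]
s=cam("side"); print(red(cv2.imread("pics/side0.png")),red(cv2.imread("pics/side1.png")),red(s["image"]))
for yy in(.06,.07,.08,.09,.1): print(yy,proj(s,J(0,yy,.032)).round(1))
cv2.imwrite("pics/side2.png",np.vstack([cv2.resize(i[225:260,300:370],(770,290),interpolation=cv2.INTER_CUBIC) for i in(cv2.imread("pics/side1.png"),s["image"])]))
```

```text
[('r', [213, 353], [220, 361], 33)] [('r', [213, 358], [219, 368], 35)] [('r', [213, 358], [219, 369], 50), ('g', [239, 331], [245, 336], 32)]
0.06 [340.6 237.7]
0.07 [338.6 239. ]
0.08 [336.5 240.3]
0.09 [334.4 241.6]
0.1 [332.3 243. ]
```

Request:
servo_tool(
  plan=[
    [0.1,[0.1,-1.0,0],[0.6,0,4]],
    [0.1,[0,0,0],[0,0,0]],
  ],
)

```text
time_s: 15.88
tool_pos: [0.4892, -0.1979, 0.0667]
tool_rot: [179.2, 0.3, 70.0]
force: [-1.3, -0.1, -2.6]
grip_width: 0.0194
```

Run:
```python
from h import *
lever();knobgo(80,z=.066); s=tail()
```

```text
lever est 76.42330450503647 r 0.0926060812391574
t 15.88 pos [ 0.4892 -0.1979  0.0667] rot [179.15   0.27  70.02] F [-1.3 -0.1 -2.6] w 0.0194
shift cm [ 0.23 -0.57  0.06] turn [0.85 0.25 3.23]
tail around [330.10470146 243.28761889] green 32 [242.15625 333.625  ] red 51
```

Request:
servo_tool(
  plan=[
    [0.5,[0,0,0],[0,0,0]],
    [0.5,[0,0,0],[0,0,0]],
    [0.5,[0,0,0],[0,0,0]],
    [0.5,[0,0,0],[0,0,0]],
    [0.5,[0,0,-2],[0,0,0]],
    [0.5,[0,0,-3],[0,0,0]],
    [0.5,[0,0,-3],[0,0,-6]],
    [0.5,[2,0,-1],[0,0,-6]],
    [0.5,[3.5,0,0],[0,0,-5]],
    [0.5,[3.5,0,0],[0,0,0]],
    [0.5,[3.5,0,0],[0,0,0]],
    [0.5,[3.5,0,0],[0,0,0]],
    [0.5,[3,0,0],[0,0,0]],
    [0.5,[0,0,0],[0,0,0]],
    [0.5,[0,0,0],[0,0,0]],
  ],
)

```text
time_s: 17.18
tool_pos: [0.5063, 0.0031, 0.1651]
tool_rot: [178.6, 0.3, 89.2]
force: [-0.1, -0.4, -0.2]
grip_width: 0.0437
```

```bash
cat > m.py <<'E'
from h import *
tgt(J(0,.05,.13),tubeR(JY,0))
c=cam("wrist"); np.savez("w6.npz",**{k:c[k] for k in("C","fx","fy","cx","cy","image")})
h=cv2.cvtColor(c["image"],cv2.COLOR_BGR2HSV)
p=proj(c,J(0,.08,.032)).astype(int); print("block",p)
for n,m in(("green",(h[...,0]>38)&(h[...,0]<88)&(h[...,1]>80)),("blue",(h[...,0]>100)&(h[...,0]<125)&(h[...,1]>120)),("red",((h[...,0]<8)|(h[...,0]>172))&(h[...,1]>130))):
    k,l,st,ce=cv2.connectedComponentsWithStats(m.astype(np.uint8))
    for i in range(1,k):
        x,y,w,hh,a=st[i]
        if a>8 and abs(ce[i]-p).max()<90: print(n,(x,y,w,hh,a),[(JR.T@(onz(c,*q,z)-JO)).round(4).tolist() for q,z in(((x+w/2,y),.032),((x+w/2,y+hh),.032))])
x,y=p; cv2.imwrite("pics/w6.png",cv2.resize(c["image"][max(0,y-70):y+80,x-80:x+80],(640,600),interpolation=cv2.INTER_CUBIC)); print("origin crop",x-80,max(0,y-70))
E
python3 m.py
```

```text
t 17.18 pos [0.5063 0.0031 0.1651] rot [178.62   0.33  89.15] F [-0.1 -0.4 -0.2] w 0.0437
shift cm [-0.4   0.88  3.54] turn [1.39 0.3  2.36]
block [328 166]
green (np.int32(321), np.int32(149), np.int32(18), np.int32(6), np.int32(77)) [[0.0005, 0.0963, 0.032], [0.0008, 0.0908, 0.032]]
blue (np.int32(290), np.int32(151), np.int32(15), np.int32(10), np.int32(83)) [[-0.0292, 0.0934, 0.032], [-0.0291, 0.0841, 0.032]]
blue (np.int32(354), np.int32(154), np.int32(5), np.int32(4), np.int32(10)) [[0.0252, 0.0927, 0.032], [0.0255, 0.089, 0.032]]
blue (np.int32(290), np.int32(156), np.int32(63), np.int32(25), np.int32(1006)) [[-0.007, 0.0896, 0.032], [-0.006, 0.0659, 0.032]]
origin crop 248 96
```

Request:
servo_tool(
  plan=[
    [0.5,[-2.2,0.4,2],[0.7,0.3,1.2]],
    [0.5,[-2.2,0.4,2],[0.7,0,1.2]],
    [0.5,[0,0,1.5],[0,0,0]],
    [0.5,[0,0,0],[0,0,0]],
    [0.5,[0,0,0],[0,0,0]],
  ],
)

```text
time_s: 17.65
tool_pos: [0.5163, -0.0458, 0.1109]
tool_rot: [179.8, -0.1, 86.6]
force: [-0.2, -0.3, -0.7]
grip_width: 0.0433
```

```bash
python3 m.py
```

```text
t 17.65 pos [ 0.5163 -0.0458  0.1109] rot [ 1.7977e+02 -6.0000e-02  8.6570e+01] F [-0.2 -0.3 -0.7] w 0.0433
shift cm [ 4.44 -0.3  -1.91] turn [ 0.23 -0.06 -0.23]
block [315 115]
green (np.int32(304), np.int32(92), np.int32(23), np.int32(5), np.int32(93)) [[0.0002, 0.0964, 0.032], [0.0001, 0.0931, 0.032]]
blue (np.int32(266), np.int32(98), np.int32(100), np.int32(34), np.int32(2663)) [[0.0005, 0.0924, 0.032], [0.0003, 0.0685, 0.032]]
origin crop 235 45
```

View pics/w6.png

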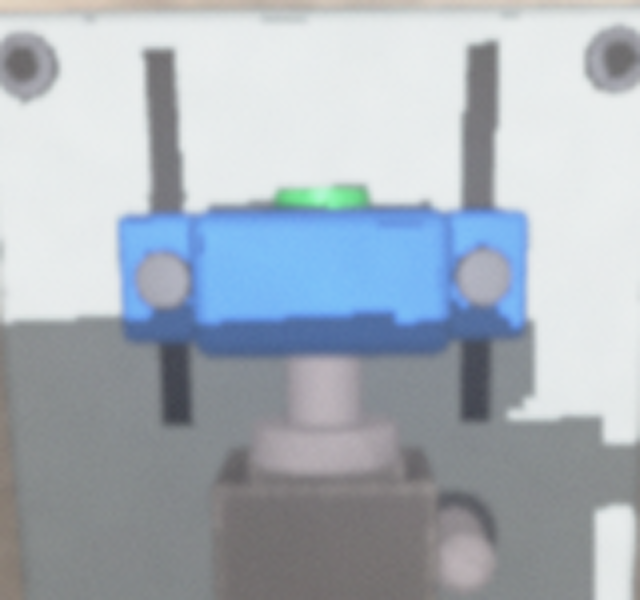

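Green tail shows about 6 px (~3–3.5 mm) behind the blue block, no red; tube seated against pad and pin. Quantify by profile.

Run:
```python
from h import *
c=dict(np.load("w6.npz")); im=c["image"].astype(int)
for v in range(86,104): print(v, im[v,308:324].mean(0).round(),"|",im[v,292:300].mean(0).round(), (JR.T@(onz(c,315,v+.5,.040)-JO))[1].round(4))
print("cam in jig",JR.T@(c["C"][:3,3]-JO))
```

```text
86 [236. 235. 231.] | [236. 235. 231.] 0.0998
87 [236. 235. 231.] | [236. 235. 231.] 0.0991
88 [236. 235. 231.] | [236. 235. 231.] 0.0985
89 [234. 234. 229.] | [236. 235. 231.] 0.0978
90 [226. 227. 219.] | [236. 235. 231.] 0.0972
91 [205. 217. 192.] | [236. 235. 231.] 0.0965
92 [180. 224. 157.] | [236. 235. 230.] 0.0959
93 [172. 235. 140.] | [234. 233. 228.] 0.0952
94 [169. 237. 135.] | [226. 225. 219.] 0.0946
95 [161. 228. 127.] | [202. 198. 190.] 0.0939
96 [159. 194. 115.] | [173. 159. 149.] 0.0933
97 [180. 155. 107.] | [176. 138. 119.] 0.0926
98 [213. 146. 105.] | [208. 142. 106.] 0.092
99 [230. 157. 108.] | [229. 156. 108.] 0.0913
100 [239. 169. 114.] | [239. 169. 114.] 0.0906
101 [244. 179. 119.] | [244. 180. 119.] 0.09
102 [245. 185. 122.] | [245. 186. 123.] 0.0893
103 [245. 188. 124.] | [246. 189. 125.] 0.0887
cam in jig [0.00310332 0.08959756 0.2742672 ]
```

Request:
servo_tool(
  plan=[
    [0.5,[0,0,-4],[0,0,0]],
    [0.5,[-2,0,-4],[0,0,0]],
    [0.5,[-3,0,-4],[0,0,0]],
    [0.5,[-3,0,-1],[0,0,0]],
    [0.5,[-2,0,0],[0,0,0]],
    [0.5,[0,0,0],[0,0,0]],
    [0.5,[0,0,0],[0,0,0]],
  ],
)

```text
time_s: 18.28
tool_pos: [0.5109, -0.1437, 0.2491]
tool_rot: [179.3, -0.0, 87.0]
force: [1.3, -1.3, -0.4]
grip_width: 0.0435
```

Run:
```python
from h import *
c=cam("wrist");print(env.get_obs()["tool_pos"])
for n,c in(("before",dict(np.load("w5.npz"))),("now",c)):
    g=cv2.GaussianBlur(cv2.cvtColor(c["image"],cv2.COLOR_BGR2GRAY),(3,1),0).astype(float)
    print(n)
    for y in(.034,.025,.015,.005,-.005,-.015,-.025,-.035):
        out=[]
        for x in(-.02,.02):
            u,v=proj(c,J(x,y,.052)); v=int(round(v)); u=int(round(u)); s=np.abs(np.diff(g[v-1:v+2,u-6:u+7].mean(0))); i=s.argmax(); 
            out+=[(JR.T@(onz(c,u-6+i+1,v+.5,.052)-JO))[0].round(4),s[i].round()]
        print(y,out)
    print("pad-side end / knob px",proj(c,J(0,.046,.052)).round())
```

```text
[ 0.51080048 -0.14396408  0.24897188]
before
0.034 [np.float64(-0.0168), np.float64(9.0), np.float64(0.0212), np.float64(7.0)]
0.025 [np.float64(-0.0198), np.float64(11.0), np.float64(0.0224), np.float64(14.0)]
0.015 [np.float64(-0.0201), np.float64(8.0), np.float64(0.0177), np.float64(6.0)]
0.005 [np.float64(-0.0193), np.float64(11.0), np.float64(0.0208), np.float64(9.0)]
-0.005 [np.float64(-0.0195), np.float64(17.0), np.float64(0.021), np.float64(9.0)]
-0.015 [np.float64(-0.0197), np.float64(12.0), np.float64(0.0212), np.float64(10.0)]
-0.025 [np.float64(-0.0199), np.float64(10.0), np.float64(0.0224), np.float64(22.0)]
-0.035 [np.float64(-0.0171), np.float64(4.0), np.float64(0.0236), np.float64(24.0)]
pad-side end / knob px [313.  20.]
now
0.034 [np.float64(-0.0202), np.float64(19.0), np.float64(0.022), np.float64(9.0)]
0.025 [np.float64(-0.0193), np.float64(10.0), np.float64(0.0222), np.float64(15.0)]
0.015 [np.float64(-0.0195), np.float64(12.0), np.float64(0.0213), np.float64(12.0)]
0.005 [np.float64(-0.0197), np.float64(14.0), np.float64(0.0194), np.float64(10.0)]
-0.005 [np.float64(-0.0199), np.float64(14.0), np.float64(0.0206), np.float64(12.0)]
-0.015 [np.float64(-0.02), np.float64(3.0), np.float64(0.0208), np.float64(14.0)]
-0.025 [np.float64(-0.0181), np.float64(5.0), np.float64(0.021), np.float64(10.0)]
-0.035 [np.float64(-0.0171), np.float64(4.0), np.float64(0.0233), np.float64(7.0)]
pad-side end / knob px [316.  46.]
```

```bash
python3 -c "
from h import *
print(env.sign_off())"
```

```text
the job is handed in; nothing more can be done
None
```

I took the tube off the rack, laid it in the jig and pressed it against both pins. Then I gripped the lever knob, turned the lever to about 76° and let go. The job was handed in at about 18 s of the 58 s limit.

- **Green band:** The last close look, with the gripper off the lever, showed about 3.5 mm of the 8 mm green band (44%) behind the blue stop, and no red. The lever angle puts the pad about 3 mm in or a little more, so I left it rather than nudge it closer to 4 mm.
- **Tube seating:** The tube's edges are at ±20 mm along the bed, parallel to the jig to about 0.5 mm and unchanged by clamping. The edge reading was weak at the cam end, where the tube is in shadow.
- **Forces:** The highest wrist force in the readings was about 32 N, while pressing the tube down and against the pins; I only saw readings at the end of each move.
- **Other things:** I did not touch the other objects, but I did not measure their positions again afterwards.
- **Lever start angle:** The lever stood about 9° past its 0 mark before I touched it.

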